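# Clamp the biscuit canister shut

## Task

The blue clip-top biscuit canister is standing open. Fold its lid down shut, lift the clasp lever so that the wire bail can be swung over the catch on the front of the lid, then push the lever down over centre until it snaps flat against the canister and the lid is clamped tight. Leave the canister standing where it is - do not shove it along the worktop - and do not disturb the other things.

Things in the scene. Friction and masses are not known exactly. Their poses are not given: they have to be found in the camera images.
- canister: the open clip-top canister: round blue stoneware, 96 mm wide, rim with orange seal at z 130, loose, about 1.9 kg: a level push over about 9 N slides it. Origin: centre of its underside, z up. Clasp on its -x side (front), lid hinge on its +x side. Points below are (x, z) in this frame in mm, on y = 0
- lid (a joint): lid angle, rad: 0 = lying shut on the seal, grows as it opens up and back, stop at 1.95; clamped it reads about -0.02. Hinge axis along y through (50, 130). Lid: blue disc, radius 46, z 131 to 144 when shut, its front lug ends 110 mm from the hinge axis. Stiff hinge: it stays at any angle; 1 to 3 N at the free end fold it
- lid_top (a point): centre of the lid's top face, at (0, 144) when shut; z axis out of that face, x axis from the lug towards the hinge. While the lid stands open this face looks to the back
- lid_catch (a point): on the shelf of the lid's front lug (21 mm wide), where the bail's bar pulls: (-54, 137) when shut, axes then as the canister's. A raised lip in front of it, at x -58.5 and up to z 142, keeps the bar from slipping off; behind it the shelf runs 8 mm to the lid's wall, top at z 144
- lever (a joint): clasp lever angle q, rad: 0 = locked, flat against the canister; grows as the tab swings out and up; stop at 2.3; friction (0.035 N m) holds it where left. With the bail on the catch the wire tightens from 1.2, the push at the tab peaks at about 6 N near 0.8, dead centre is 0.3; below that it snaps shut by itself and stays
- lever_pivot (a point): the lever's pivot, at (-64, 107) in front of the neck, axis along y. At lever angle q the tab's centre is 50.2 mm from it, in the direction q - 0.22 turned from straight down outward (-x) and up
- lever_tab (a point): centre of the lever's black thumb tab: 41 mm along y, 18 mm along the lever (point z), 8 mm thick (point x; -x is its outer face, up when the lever is raised). Can be pinched by its ends, along y, and turns between the fingers with some drag (regrip on a long swing). Locked: at (-53, 58), its back to the canister's wall
- bail (a joint): angle of the wire bail relative to the lever, rad: 0 = as when locked, grows as it swings outward from the lid, stop at 3.06, where it lies over the lever. Swings almost freely and drops to either side: outward onto the lever, or onto the lid once its bar is past the upright
- bail_bar (a point): middle of the bail's crossbar: 4 mm steel wire, 29 mm along y, 43.5 mm from the bail's hinge, which is on the lever 14 mm from its pivot. It passes between the lever's arms. With the lid shut and the lever above 1.7 rad it swings clear over the lip; resting on the lid's edge, it slips onto the shelf as the lever is lowered
- mug: white mug, 87x113x90 mm, bystander to leave alone; origin at the centre of its underside
- tea_box: green tea box, 70x122x77 mm, bystander to leave alone; origin at the centre of its underside
- timer: turquoise and white kitchen timer, 66 mm wide, 46 mm high, bystander to leave alone; origin at the centre of its underside
- honey_jar: honey jar with yellow lid, 64 mm wide, 100 mm high, bystander to leave alone; origin at the centre of its underside
- water_glass: water glass, 81 mm wide, 93 mm high, bystander to leave alone; origin at the centre of its underside
Things that resemble listed ones, but are neither listed nor needed, are in the scene too. What is shaped like the canister but purple is not meant.

How it is judged:
By the outcome, as a careful person would: the job done as asked, in the order asked, and still so for the second after the job is handed in, with the robot touching nothing.
It also fails if it takes over 67 s, if anything falls off the work surface, if the arm or the gripper's body presses on something with over 40 N, if the wrist force passes 120 N, or if a joint passes its speed limit or range.

## Robot

A 7-joint arm with a two-finger parallel gripper is mounted at the origin on a cart in front of the work surface, level with it; the furniture and walls round the work are solid. World frame = base frame: x ahead of the robot, y to its left, z up, the work surface at z = 0. Lengths are in m, angles in rad, forces in N, time in s.
With the tool pointing down it reaches from about 0.4 to 0.85 m from the base axis. Payload 4.5 kg.
Tool frame: the origin (TCP) lies where the fingers leave the gripper's body, on its centre line; the fingertips stand 64 mm ahead of it and the grasp point (between the pads) lies 45 mm ahead of it; z points along the fingers, y is the line along which they close (so a half turn about z gives the same grasp; the last joint's range is limited). The gripper opens to 88 mm and grips with 3 to 60 N. Pads are 18 mm wide; open, the fingers measure 123 mm over their backs; the gripper's body (75 mm by 187 mm) begins 45 mm behind the grasp point.
Start: joints at [1.19, 0.689, -0.195, 1.565, 0.157, 0.902, -0.215], TCP at [0.252, -0.572, 0.303] pointing down, gripper open.
Joint ranges: [-3.01, 3.01], [-0.46, 2.08], [-1.47, 1.51], [0.13, 2.56], [-1, 4.14], [0.04, 2.09], [-2.66, 2.66]. Speed limits (rad/s): [2.57, 2.57, 3.14, 3.14, 3.14, 3.14, 3.14].

## Interface

Orientations are given as a unit quaternion [x, y, z, w].
In Python, from plant import r gives the robot as it stands.
- The arm moves only by the tool play_rows, never from a script. Its arguments are lists of equal length, an entry for each row: "translation": the shift along the tool's x, y, z in m, a list of three; "delta_rot": the turn, a rotation vector about the tool's x, y, z in degrees, a list of three; "grip": the opening, from -1 (shut) to 1 (fully open). In form: {"translation": [[x, y, z], ...], "delta_rot": [[rx, ry, rz], ...], "grip": [grip, ...]}. A call has 1 to 20 rows; each row shifts and turns the commanded pose from where the row before left it, along the tool's axes as they then stand; what a row does not reach is not made up. A row lasts 1/8 s, in which the tool goes at most 62.5 mm and 10.7 degrees, less where a joint would pass 70% of its speed; a pose out of reach is approached as far as the arm can. A call with a gripper value outside its range is refused whole. The fingers move at their own pace and stop on an object; "squeeze" is the grip in N (left out, the last holds). Time passes only in rows, so rows that do not move let the fingers close. It gives the time, the measured TCP pose, the force, the opening and the grip force at its end, in the units of the state.
- r.get_state(): the state, without advancing time (a new reading comes with each control period).
- r.snapshot(name): name is "scene" or "top" or "wrist"; returns the picture (420x560x3 uint8, blue, green, red); there is no depth.
- r.get_calibration(name): a dict with "intrinsics" (3x3 intrinsics, pixels), "eye" and "rotation" of the camera in the world. Camera axes: x right, y up, looking along -z (the intrinsics and any distortion apply to the point x, -y, -z); pixel columns grow to the right and rows downward; lengths in m; the calibration is good to about 2 mm. A picture is of the moment at which its call begins: read the wrist's pose just before it. get_calibration takes no time and is no camera call; for the wrist camera it gives the pose at the moment of the call.
- r.finish_job(): hands the job in; it is judged then, once.
Trained networks look in the newest picture that a camera, given by its name, has taken for a name from the list of things; names that differ only in an ending like _2 or _b are one class to them, and where a whole thing is asked for, a point or a joint stands for the part that bears it (a point fixed in the world has none). Each returns a list of dicts, best first, with "confidence" (0 to 1); they miss things now and then, are a little off and sometimes report something else, mostly with a low value. They report only what shows in the picture. A call takes as long as a camera call. They do not tell look-alikes from the thing itself.
- r.look_for(camera, target): "point" ([x, y, z] in m, in world coordinates, good to about 4 mm: the middle of the surface that is visible of it).
- r.silhouettes(camera, target): "pixels" (420x560 bool, what is visible of it).
The state is a dict: "clock": time; "q": joint angles; "qd": joint speeds; "joint_torque": joint torques, N m; "tool_pos": TCP position; "eef_rot": TCP orientation; "contact_force": force on the tool from outside, world axes, zero at the start; "moment": the same for the moment, N m; "opening": opening from 0.0 (shut) to 1.0 (fully open); "finger_force": force on a finger pad.
Only numpy, scipy, OpenCV 4.12 (cv2) and the standard library are available. Lean on these libraries where they do the work, as an engineer would, in place of code of your own. Each camera call takes 0.05 s, during which the arm holds its last target. There are 200 camera calls.

## Working session

There is one attempt and no reset: what is moved stays moved. The work goes in short steps, Python scripts to look and compute and a tool call to move; the robot and the scene stay as the last step left them, time stands still between calls to the robot, and variables do not carry over. Pictures are saved under pics/ and viewed, at most 10 in all, crops included, and the job is handed in when it is done.

Besides the shell and the picture viewer there is one more tool, called after "Call:" in YAML: its name, and indented under it one key for each argument. play_rows: Moves the arm, as the interface text tells. Its arguments: {"type":"object","properties":{"translation":{"type":"array","items":{"type":"array","items":{"type":"number"}}},"delta_rot":{"type":"array","items":{"type":"array","items":{"type":"number"}}},"grip":{"type":"array","items":{"type":"number"}},"squeeze":{"type":"number"}},"required":["translation","delta_rot","grip"]}

```bash
ls; mkdir -p pics; python3 - <<'E'
from plant import r
import cv2, numpy as np
s=r.get_state(); print({k:np.round(v,3).tolist() for k,v in s.items()})
for n in ("scene","top"):
    im=r.snapshot(n); cv2.imwrite(f"pics/{n}0.png",im)
    c=r.get_calibration(n); print(n,{k:np.round(v,4).tolist() for k,v in c.items()})
    for t in ("canister","lid_top","lid_catch","lever_tab","lever_pivot","bail_bar"):
        for d in r.look_for(n,t): print(n,t,np.round(d["point"],3),round(d["confidence"],2))
a=cv2.imread("pics/scene0.png");
E
```

```text
pics
{'clock': 0.0, 'q': [1.19, 0.69, -0.194, 1.566, 0.157, 0.902, -0.215], 'qd': [-0.002, -0.001, 0.0, 0.002, 0.001, -0.0, -0.002], 'joint_torque': [-0.0, -52.757, -1.267, -15.342, -0.053, 0.007, 0.0], 'tool_pos': [0.252, -0.572, 0.302], 'eef_rot': [0.979, 0.206, -0.0, -0.001], 'contact_force': [-0.018, 0.461, -0.129], 'moment': [-0.009, 0.057, -0.015], 'finger_force': 0.0, 'opening': 1.003}
scene {'intrinsics': [[396.3416, 0.0, 279.089], [0.0, 396.3416, 214.6419], [0.0, 0.0, 1.0]], 'eye': [-0.0067, 0.4959, 0.9222], 'rotation': [-0.1626, 0.3533, 0.8401, -0.3782]}
scene canister [0.588 0.12  0.103] 0.97
scene canister [0.525 0.273 0.119] 0.69
scene lid_top [0.635 0.141 0.195] 0.81
scene lid_top [0.541 0.267 0.138] 0.7
scene lid_catch [0.637 0.138 0.193] 0.96
scene lid_catch [0.544 0.263 0.144] 0.65
scene lever_tab [0.506 0.063 0.088] 0.75
scene lever_pivot [0.557 0.318 0.078] 0.61
scene lever_pivot [0.507 0.062 0.088] 0.58
scene bail_bar [0.508 0.06  0.093] 0.55
top {'intrinsics': [[495.2173, 0.0, 286.6949], [0.0, 495.2173, 217.5391], [0.0, 0.0, 1.0]], 'eye': [0.0154, 0.2725, 1.5498], 'rotation': [-0.1094, 0.1757, 0.8447, -0.4937]}
top canister [0.534 0.272 0.142] 0.74
top canister [0.594 0.112 0.101] 0.63
top lid_top [0.546 0.264 0.146] 0.88
top lid_top [0.64  0.136 0.201] 0.68
top lid_top [0.506 0.062 0.086] 0.65
top lid_top [0.735 0.011 0.095] 0.62
top lid_catch [0.642 0.14  0.201] 0.84
top lid_catch [0.548 0.264 0.142] 0.79
top lever_tab [0.508 0.061 0.09 ] 0.56
top lever_pivot [0.504 0.061 0.085] 0.53
top lever_pivot [0.502 0.054 0.097] 0.51
```

View pics/scene0.png

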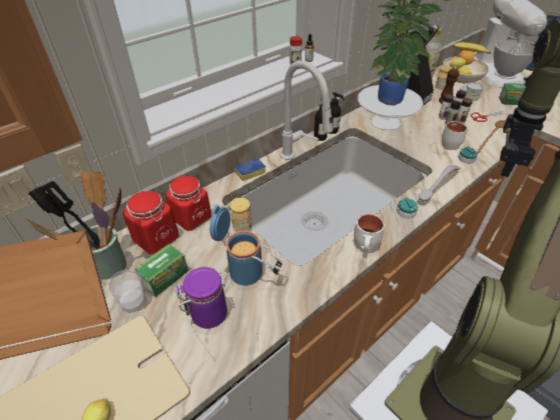

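View pics/top0.png

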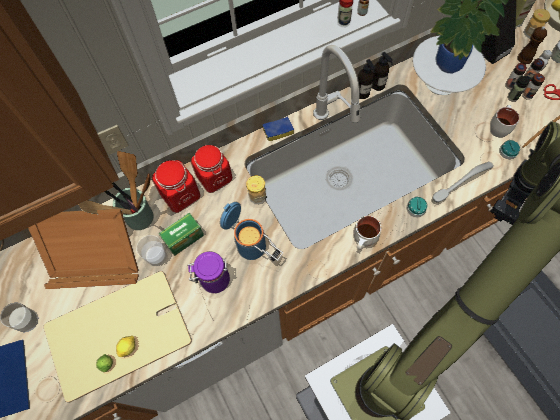

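```bash
cat > h.py <<'E'
from plant import r
import cv2, numpy as np
from scipy.spatial.transform import Rotation as R
def cal(n):
    c=r.get_calibration(n); return np.array(c["intrinsics"]),np.array(c["eye"]),R.from_quat(c["rotation"])
def proj(P,c):
    K,e,Q=c; p=Q.inv().apply(np.atleast_2d(P)-e)*[1,-1,-1]; p=p@K.T; return p[:,:2]/p[:,2:]
def ray(uv,c):
    K,e,Q=c; d=np.linalg.inv(K)@[uv[0],uv[1],1]; d=Q.apply(d*[1,-1,-1]); return e,d/np.linalg.norm(d)
def tri(obs):
    A=np.zeros((3,3));b=np.zeros(3)
    for uv,c in obs:
        e,d=ray(uv,c); M=np.eye(3)-np.outer(d,d); A+=M;b+=M@e
    return np.linalg.solve(A,b)
def tcp():
    s=r.get_state(); return np.array(s["tool_pos"]),R.from_quat(s["eef_rot"])
def crop(n,u,v,w,h,f,out):
    im=r.snapshot(n); cv2.imwrite(out,cv2.resize(im[v:v+h,u:u+w],None,fx=f,fy=f,interpolation=cv2.INTER_CUBIC)); return im
E
python3 - <<'E'
from h import *
p,q=tcp(); K,e,Q=cal("wrist"); print(K.tolist(), q.inv().apply(e-p), (q.inv()*Q).as_matrix().round(3).tolist())
a=cv2.imread("pics/scene0.png")[185:325,160:310]; b=cv2.imread("pics/top0.png")[170:310,180:330]
f=lambda x:cv2.resize(x,(400,373),interpolation=cv2.INTER_CUBIC)
cv2.imwrite("pics/c0.png",np.hstack([f(a),f(b)]))
E
```

```text
[[330.51905141918974, 0.0, 280.2073051353675], [0.0, 330.51905141918974, 206.4519586475063], [0.0, 0.0, 1.0]] [ 0.06720036  0.00160608 -0.08121508] [[-0.001, 0.966, 0.259], [1.0, 0.001, 0.0], [0.0, 0.259, -0.966]]
```

View pics/c0.png

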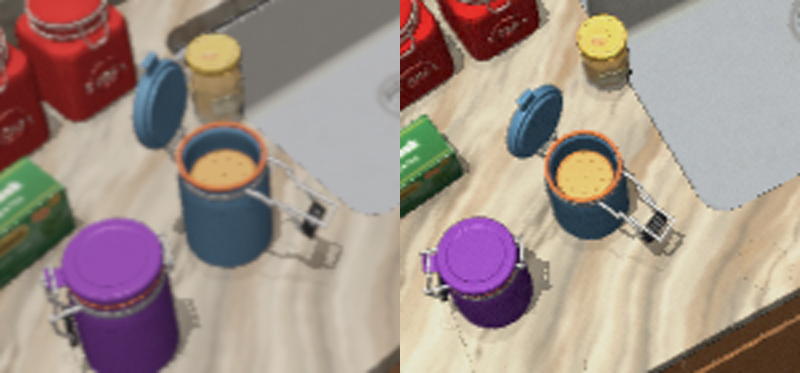

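```bash
python3 - <<'E'
from h import *
s,t=cal("scene"),cal("top")
for n,a,b in (("rim",(243.2,243.9),(249,231.9)),("tab",(277.8,267.1),(276,254.4)),("lug",(216.3,209.4),(226,206.8))):
    print(n,tri([(a,s),(b,t)]).round(4))
E
```

```text
rim [0.5887 0.1048 0.1268]
tab [0.5004 0.0595 0.0729]
lug [0.6483 0.138  0.2334]
```

Call:
play_rows:
  translation:
    - [0.033,-0.03,-0.006]
    - [0.033,-0.03,-0.006]
    - [0.033,-0.03,-0.006]
    - [0.033,-0.03,-0.006]
    - [0.033,-0.03,-0.006]
    - [0.033,-0.03,-0.006]
    - [0.033,-0.03,-0.006]
    - [0.033,-0.03,-0.006]
    - [0.033,-0.03,-0.006]
    - [0.033,-0.03,-0.006]
    - [0.033,-0.03,-0.006]
    - [0.033,-0.03,-0.006]
    - [0.033,-0.03,-0.006]
    - [0.033,-0.03,-0.006]
    - [0.033,-0.03,-0.006]
    - [0.033,-0.03,-0.006]
    - [0,0,0]
    - [0,0,0]
  delta_rot:
    - [0,0,0]
    - [0,0,0]
    - [0,0,0]
    - [0,0,0]
    - [0,0,0]
    - [0,0,0]
    - [0,0,0]
    - [0,0,0]
    - [0,0,0]
    - [0,0,0]
    - [0,0,0]
    - [0,0,0]
    - [0,0,0]
    - [0,0,0]
    - [0,0,0]
    - [0,0,0]
    - [0,0,-4]
    - [0,0,0]
  grip: [-1,-1,-1,-1,-1,-1,-1,-1,-1,-1,-1,-1,-1,-1,-1,-1,-1,-1]

```text
clock: 2.95
tool_pos: [0.5416, 0.0803, 0.3986]
eef_rot: [0.971, 0.24, -0.0, 0.0]
contact_force: [-0.2, 0.2, -0.1]
opening: 0.003
finger_force: 0.0
```

```bash
python3 - <<'E'
from h import *
p,q=tcp(); c=cal("wrist"); print(p,q.as_matrix().round(3).tolist(),r.get_state()["clock"],r.get_state()["q"])
cv2.imwrite("pics/w1.png",r.snapshot("wrist"))
np.savez("w1.npz",K=c[0],e=c[1],q=c[2].as_quat())
for t in ("lid_catch","lever_tab","bail_bar","lever_pivot","lid_top"):
    for d in r.look_for("wrist",t): print(t,np.round(d["point"],3),round(d["confidence"],2),proj(d["point"],c).round())
E
```

```text
[0.54162973 0.08034273 0.39860038] [[0.885, 0.466, -0.0], [0.466, -0.885, -0.0], [-0.0, 0.0, -1.0]] 2.95 [-0.07571328  0.48037379 -0.2484466   1.66603626  0.13456024  1.01220465
 -1.45476411]
lid_catch [0.551 0.265 0.142] 0.85 [[114.  89.]]
lid_catch [0.646 0.134 0.209] 0.63 [[280.  48.]]
lid_catch [0.627 0.119 0.13 ] 0.45 [[284.  91.]]
lever_tab [0.581 0.316 0.137] 0.6 [[76. 32.]]
lever_tab [0.507 0.058 0.081] 0.59 [[282. 207.]]
bail_bar [0.502 0.059 0.094] 0.8 [[280. 213.]]
bail_bar [0.583 0.309 0.139] 0.65 [[83. 34.]]
lever_pivot [0.585 0.317 0.133] 0.74 [[79. 29.]]
lever_pivot [0.513 0.064 0.085] 0.73 [[280. 202.]]
lid_top [0.644 0.131 0.213] 0.96 [[282.  53.]]
lid_top [0.553 0.263 0.141] 0.68 [[117.  88.]]
lid_top [ 0.447 -0.427  0.022] 0.3 [[526. 362.]]
```

View pics/w1.png

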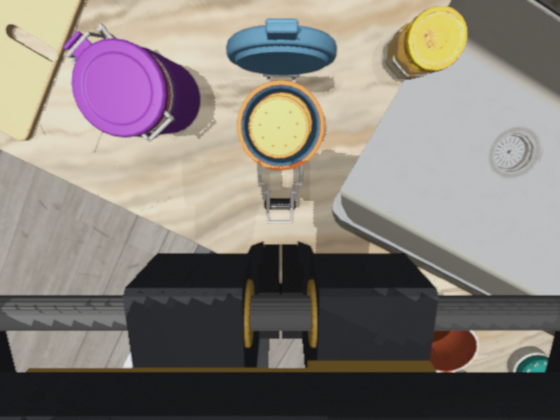

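```bash
cat >> h.py <<'E'
def w1():
    z=np.load("w1.npz"); return z["K"],z["e"],R.from_quat(z["q"])
E
python3 - <<'E'
from h import *
s,t,w=cal("scene"),cal("top"),w1()
P={}
for n,a,b,c in (("rim",(243.2,243.9),(249,231.9),(281,125)),("tab",(277.8,267.1),(276,254.4),(280.5,205)),("lug",(216.3,209.4),(226,206.8),(282,26))):
    o=[(a,s),(b,t),(c,w)]; p=tri(o); P[n]=p
    print(n,p.round(4),[np.round(proj(p,k)[0]-u,1) for u,k in o])
e,d=ray((281,125),w); print("wrist rim@.13",e+d*(.13-e[2])/d[2])
# tab/lug in canister frame
for n in("tab","lug"):
    v=P[n]-P["rim"]; print(n,"yaw",np.degrees(np.arctan2(v[1],v[0])),np.hypot(v[0],v[1]),v[2]+.13)
# orange rim fit in wrist
im=cv2.imread("pics/w1.png"); h=cv2.cvtColor(im,cv2.COLOR_BGR2HSV)
m=cv2.inRange(h,(5,140,120),(18,255,255)); m[:60]=0; m[185:]=0; m[:,:220]=0; m[:,345:]=0
ys,xs=np.nonzero(m); hull=cv2.convexHull(np.c_[xs,ys].astype(np.int32)); print(len(xs),cv2.fitEllipse(hull))
E
```

```text
rim [0.5934 0.1039 0.1202] [array([-0.5,  0.5]), array([-0.4, -0.6]), array([0.8, 2.7])]
tab [0.504  0.0579 0.0658] [array([-0.2,  0.6]), array([-0.2, -0.5]), array([0.3, 1.2])]
lug [0.6538 0.1366 0.2274] [array([-1.1,  0.2]), array([ 0.4, -0.7]), array([-0.6,  4.3])]
wrist rim@.13 [0.59567454 0.10609447 0.13      ]
tab yaw -152.79748913496113 0.1005550158662184 0.07568226848988183
lug yaw 28.45006987002453 0.06864507414878457 0.23726453088546356
562 ((281.1792297363281, 125.272705078125), (84.28955078125, 88.9717025756836), 8.762484550476074)
```

Call:
play_rows:
  translation:
    - [0.044,0.001,0]
    - [0.044,0.001,0]
    - [0.044,0,0]
    - [0.044,0,0]
    - [0,0,0.033]
    - [0,0,0.033]
    - [0,0,0.033]
    - [0,0,0.033]
    - [0,0,0]
  delta_rot:
    - [0,0,0]
    - [0,0,0]
    - [0,0,0]
    - [0,0,0]
    - [0,0,0]
    - [0,0,0]
    - [0,0,0]
    - [0,0,0]
    - [0,0,0]
  grip: [-1,-1,-1,-1,-1,-1,-1,-1,-1]

```text
clock: 4.38
tool_pos: [0.6967, 0.1594, 0.2638]
eef_rot: [0.971, 0.24, -0.003, 0.0]
contact_force: [-0.4, 0.5, 0.2]
opening: 0.008
finger_force: 0.0
```

Call:
play_rows:
  translation:
    - [-0.015,0,-0.001]
    - [-0.015,0,-0.001]
    - [-0.011,0,-0.0025]
    - [-0.011,0,-0.0025]
    - [-0.012,0,0]
    - [-0.012,0,0]
    - [-0.0115,0,0.004]
    - [-0.0115,0,0.004]
    - [-0.0095,0,0.007]
    - [-0.0095,0,0.007]
    - [-0.007,0,0.01]
    - [-0.007,0,0.01]
  delta_rot:
    - [0,0,0]
    - [0,0,0]
    - [0,0,0]
    - [0,0,0]
    - [0,0,0]
    - [0,0,0]
    - [0,0,0]
    - [0,0,0]
    - [0,0,0]
    - [0,0,0]
    - [0,0,0]
    - [0,0,0]
  grip: [-1,-1,-1,-1,-1,-1,-1,-1,-1,-1,-1,-1]

```text
clock: 5.88
tool_pos: [0.5811, 0.0985, 0.2309]
eef_rot: [0.971, 0.24, -0.0, 0.0]
contact_force: [-0.1, 0.2, 0.1]
opening: 0.004
finger_force: 0.2
```

Call:
play_rows:
  translation:
    - [-0.004,0,0.01]
    - [-0.004,0,0.01]
    - [0,0,0.003]
    - [0,0,0.001]
  delta_rot:
    - [0,0,0]
    - [0,0,0]
    - [0,0,0]
    - [0,0,0]
  grip: [-1,-1,-1,-1]

```text
clock: 6.38
tool_pos: [0.5734, 0.0946, 0.208]
eef_rot: [0.971, 0.24, -0.001, 0.0]
contact_force: [-5.8, -2.2, 12.4]
opening: 0.005
finger_force: 6.3
```

```bash
python3 - <<'E'
from h import *
a=r.snapshot("scene")[185:325,160:310]; b=r.snapshot("top")[170:310,180:330]
f=lambda x:cv2.resize(x,(400,373),interpolation=cv2.INTER_CUBIC)
cv2.imwrite("pics/c1.png",np.hstack([f(a),f(b)]))
E
```

```text
(no output)
```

View pics/c1.png

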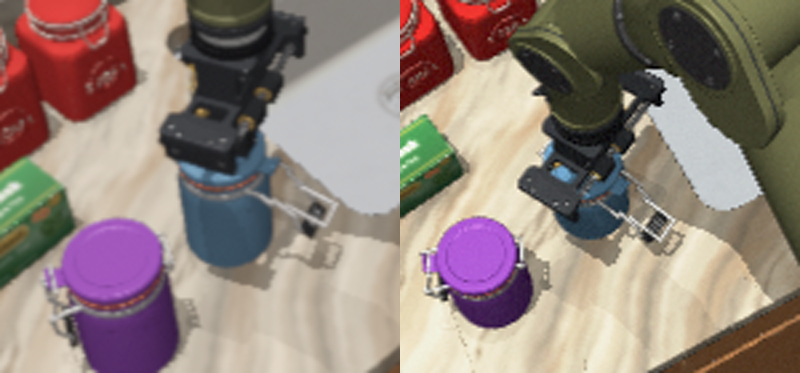

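Call:
play_rows:
  translation:
    - [0,0,-0.03]
    - [0,0,-0.03]
    - [-0.02,0,-0.03]
    - [-0.045,0,0]
    - [-0.05,0,0]
    - [0,0,0]
    - [0,0,0]
  delta_rot:
    - [0,0,0]
    - [0,0,0]
    - [0,0,0]
    - [0,0,0]
    - [0,0,0]
    - [0,0,0]
    - [0,0,0]
  grip: [-1,-1,0.5,0.5,0.5,0.5,0.5]

```text
clock: 7.35
tool_pos: [0.4738, 0.0419, 0.2981]
eef_rot: [0.971, 0.24, 0.001, -0.0]
contact_force: [0.4, -0.9, 0.6]
opening: 0.547
finger_force: 0.0
```

```bash
python3 - <<'E'
from h import *
p,q=tcp(); c=cal("wrist"); print(p)
im=r.snapshot("wrist"); cv2.imwrite("pics/w2.png",im)
np.savez("w2.npz",K=c[0],e=c[1],q=c[2].as_quat())
cv2.imwrite("pics/w2c.png",cv2.resize(im[:300,130:430],(600,600),interpolation=cv2.INTER_CUBIC))
for t in ("lid_catch","lever_tab","bail_bar","lever_pivot","lid_top"):
    for d in r.look_for("wrist",t): print(t,np.round(d["point"],3),round(d["confidence"],2),proj(d["point"],c).round())
E
```

```text
[0.47381778 0.04193714 0.29810586]
lid_catch [0.522 0.229 0.145] 0.59 [[54. 16.]]
lid_catch [0.576 0.093 0.14 ] 0.57 [[281.  45.]]
lever_tab [0.508 0.06  0.086] 0.72 [[279. 151.]]
bail_bar [0.507 0.059 0.092] 0.69 [[279. 154.]]
lever_pivot [0.511 0.061 0.087] 0.89 [[279. 149.]]
lever_pivot [0.575 0.09  0.147] 0.7 [[284.  46.]]
lid_top [0.573 0.091 0.144] 0.59 [[282.  49.]]
```

View pics/w2c.png

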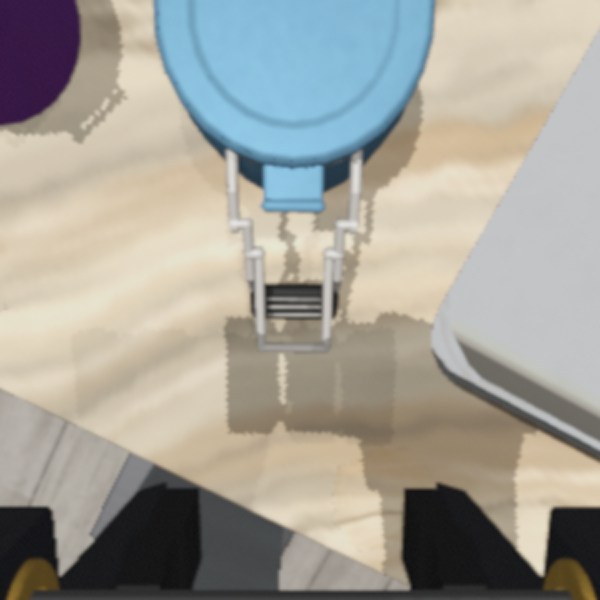

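```bash
cat >> h.py <<'E'
def w2():
    z=np.load("w2.npz"); return z["K"],z["e"],R.from_quat(z["q"])
ex=np.array([.883,.469,0]); ey=np.array([-.469,.883,0])
def can(p,O=(.592,.105,0)):
    d=np.asarray(p)-O; return np.array([d@ex,d@ey,d[2]])*1000
E
python3 - <<'E'
from h import *
s,t,a,b=cal("scene"),cal("top"),w1(),w2()
def at(uv,c,z): e,d=ray(uv,c); return e+d*(z-e[2])/d[2]
print("lip w2",can(at((277,103),b,.142)))
print("lug back corner", can(at((277,83),b,.137)))
for n,o in (("tab all",[((277.8,267.1),s),((276,254.4),t),((280.5,205),a),((277,150),b)]),("tab w",[((280.5,205),a),((277,150),b)])):
    p=tri(o); print(n,can(p),[np.round(proj(p,k)[0]-u,1) for u,k in o])
p=tri([((280.5,218.5),a),((277,173.5),b)]); print("bar w",can(p))
print("tcp",can(r.get_state()["tool_pos"]))
# lid disc fit in w2
im=cv2.imread("pics/w2.png"); h=cv2.cvtColor(im,cv2.COLOR_BGR2HSV); m=cv2.inRange(h,(95,80,120),(110,255,255)); m[95:]=0;m[:,:180]=0;m[:,380:]=0
for row in (20,40,60): x=np.nonzero(m[row])[0]; print(row,x.min(),x.max(),can(at((x.min(),row),b,.144)),can(at((x.max(),row),b,.144)))
E
```

```text
lip w2 [-5.67316462e+01  1.70570128e-02  1.42000000e+02]
lug back corner [-4.33244566e+01 -3.01810423e-02  1.37000000e+02]
tab all [-9.86902479e+01 -6.89587964e-02  6.53812193e+01] [array([-0.6,  0.6]), array([-0.5, -0.6]), array([0.2, 0.3]), array([1.1, 3.3])]
tab w [-94.15906434   0.48151     81.23331883] [array([-0.3,  0. ]), array([ 0.4, -0. ])]
bar w [-119.18974823    0.72156141   57.17638485]
tcp [-1.34353704e+02  1.89523209e-02  2.97559025e+02]
20 209 344 [ -5.81392784  43.22702407 144.        ] [ -6.19230021 -43.29544674 144.        ]
40 216 337 [-17.52769875  39.37683491 144.        ] [-17.87259221 -39.27337805 144.        ]
60 228 325 [-29.59329331  32.11920763 144.        ] [-29.87455054 -31.83853297 144.        ]
```

```bash
sed -i 's/O=(.592,.105,0)/O=(.5938,.1059,0)/' h.py; cat >> h.py <<'E'
O=np.array([.5938,.1059,0])
def world(x,z,y=0): return O+ex*x/1000+ey*y/1000+np.array([0,0,z/1000])
def tabp(q): a=q-.22; return world(-64-50.2*np.sin(a),107-50.2*np.cos(a))
E
python3 - <<'E'
from h import *
s,t,a,b=cal("scene"),cal("top"),w1(),w2()
o=[((277.8,267.1),s),((276,254.4),t),((280.5,205),a),((277,150),b)]
for q in np.arange(.7,1.6,.1):
    p=tabp(q); print(round(q,1),can(p).round(0),[np.round(proj(p,k)[0]-u,1).tolist() for u,k in o])
E
```

```text
0.7 [-87.   0.  62.] [[-5.2, -0.1], [-4.1, -2.4], [0.1, -10.4], [1.1, -11.5]]
0.8 [-91.  -0.  65.] [[-3.7, -0.2], [-3.0, -2.0], [0.1, -6.7], [1.1, -6.7]]
0.9 [-96.   0.  68.] [[-2.4, -0.5], [-1.9, -1.7], [0.1, -3.1], [1.1, -2.0]]
1.0 [-99.  -0.  71.] [[-1.1, -0.9], [-1.0, -1.4], [0.1, 0.4], [1.1, 2.4]]
1.1 [-103.    0.   75.] [[0.1, -1.4], [-0.1, -1.3], [0.2, 3.7], [1.1, 6.5]]
1.2 [-106.    0.   79.] [[1.1, -2.0], [0.6, -1.3], [0.2, 6.8], [1.1, 10.3]]
1.3 [-108.    0.   83.] [[2.0, -2.8], [1.3, -1.3], [0.2, 9.8], [1.1, 13.8]]
1.4 [-110.    0.   88.] [[2.7, -3.6], [1.8, -1.4], [0.2, 12.5], [1.0, 16.9]]
1.5 [-112.   -0.   93.] [[3.3, -4.5], [2.2, -1.7], [0.2, 14.9], [1.0, 19.6]]
```

Call:
play_rows:
  translation:
    - [-0.011,0,0.042]
    - [-0.011,0,0.042]
    - [-0.012,0,0.041]
    - [0,0,0]
    - [0,0,0]
    - [0,0,0]
    - [0,0,0]
    - [0,0,0]
  delta_rot:
    - [0,0,0]
    - [0,0,0]
    - [0,0,0]
    - [0,8.75,0]
    - [0,8.75,0]
    - [0,8.75,0]
    - [0,8.75,0]
    - [0,0,0]
  grip: [0.5,0.5,0.5,0.5,0.5,0.5,0.5,0.5]

```text
clock: 8.65
tool_pos: [0.42, 0.0143, 0.1537]
eef_rot: [0.963, 0.269, 0.004, -0.027]
contact_force: [0.9, -0.1, -0.3]
opening: 0.753
finger_force: 0.0
```

```bash
cat >> h.py <<'E'
def st():
    p,q=tcp(); M=q.as_matrix(); z=M[:,2]; print("tcp",can(p).round(1),"tilt",np.degrees(np.arctan2(z@ex,-z[2])).round(1),"tip",can(p+.064*z).round(1),"grasp",can(p+.045*z).round(1),"xlat",(M[:,0]@ey).round(3),(z@ey).round(3)); return p,q
E
python3 - <<'E'
from h import *
p,q=st(); c=cal("wrist"); print(r.get_state()["q"].round(2))
im=r.snapshot("wrist"); np.savez("w3.npz",K=c[0],e=c[1],q=c[2].as_quat())
# project model tab & bar on the picture
for qq in (.9,1.0,1.1): print(qq,proj(tabp(qq),c).round(1))
cv2.imwrite("pics/w3.png",im)
E
```

```text
tcp [-196.5    0.7  153.7] tilt 1.1 tip [-195.2    3.9   89.8] grasp [-195.6    2.9  108.8] xlat 0.057 0.05
[ 0.33  0.84 -0.73  2.27  1.24  0.5  -2.42]
0.9 [[299.5  47.3]]
1.0 [[299.   54.4]]
1.1 [[298.5  60.8]]
```

View pics/w3.png

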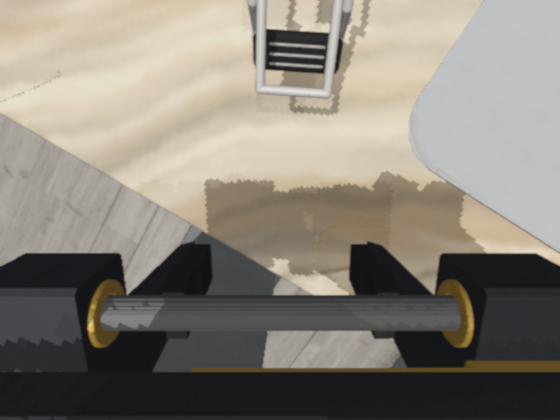

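```bash
cat > kin.py <<'E'
import numpy as np, itertools
from scipy.spatial.transform import Rotation as R
from scipy.optimize import least_squares
data=[([1.19,.69,-.194,1.566,.157,.902,-.215],[.252,-.572,.302],[.979,.206,0,-.001]),
([-.07571,.48037,-.24845,1.66604,.13456,1.0122,-1.45476],[.54163,.08034,.3986],[.971,.24,0,0]),
([.33,.84,-.73,2.27,1.24,.5,-2.42],[.42,.0143,.1537],[.963,.269,.004,-.027])]
def fk(q,sg,P):
    # P: d1,a1,L1,a2,L2,L3,a3
    d1,a1,L1,a2,L2,L3,a3=P[:7]
    T=R.identity();p=np.array([0,0,d1])
    def rot(ax,a):
        nonlocal T; T=T*R.from_rotvec(np.array(ax)*a)
    def tr(v):
        nonlocal p; p=p+T.apply(v)
    rot([0,0,1],sg[0]*q[0]); tr([a1,0,0]); rot([0,1,0],q[1]); rot([0,0,1],sg[1]*q[2]); tr([a2,0,L1]); rot([0,1,0],q[3]); tr([-a2,0,0]) 
    rot([0,0,1],sg[2]*q[4]); tr([0,0,L2]); rot([0,1,0],q[5]); tr([a3,0,L3]); rot([0,0,1],sg[3]*q[6]+P[7])
    return p,T
def res(P,sg):
    o=[]
    for q,x,Q in data:
        p,T=fk(q,sg,P); o+=list((p-x)*10)+list((T.inv()*R.from_quat(Q)).as_rotvec())
    return np.array(o)
if __name__=="__main__":
    best=[]
    for sg in itertools.product([1,-1],repeat=4):
        for off in (0,np.pi/2,np.pi,-np.pi/2):
            s=least_squares(res,[.3,0,.4,0,.4,.25,0,off],args=(sg,)); best.append((s.cost,sg,s.x))
    best.sort(key=lambda b:b[0])
    for b in best[:4]: print(b[0],b[1],b[2].round(3))
    r_=res(best[0][2],best[0][1]).reshape(3,6); print(r_.round(3))
E
python3 kin.py
```

```text
0.0018920511508821436 (-1, -1, -1, -1) [ 5.199  0.18   0.638 -0.095  0.542  5.041  0.244 -4.709]
0.0018920511508823967 (-1, -1, -1, -1) [ 5.199  0.18   0.638 -0.095  0.542  5.041  0.244  1.574]
0.0018920511508824876 (-1, -1, -1, -1) [ 5.199  0.18   0.638 -0.095  0.542  5.041  0.244  1.574]
0.001892051150882605 (-1, -1, -1, -1) [ 5.199  0.18   0.638 -0.095  0.542  5.041  0.244  1.574]
[[ 0.037  0.023 -0.018  0.001  0.    -0.004]
 [ 0.01  -0.034  0.014  0.     0.    -0.003]
 [ 0.    -0.     0.004  0.004  0.004  0.008]]
```

```bash
cat > ik.py <<'E'
from kin import *
sg=(-1,-1,-1,-1)
def fitL3(L3):
    f=lambda v: res(np.r_[v[0],v[1:5],L3,v[5:]],sg)
    s=least_squares(f,[.16+L3,.1,.5,0,.5,.1,1.574]); v=s.x; return np.r_[v[0],v[1:5],L3,v[5:]],s.cost
lo=np.array([-3.01,-.46,-1.47,.13,-1,.04,-2.66]); hi=np.array([3.01,2.08,1.51,2.56,4.14,2.09,2.66])
ex=np.array([.883,.469,0]);ey=np.array([-.469,.883,0]);up=np.array([0,0,1.]);O=np.array([.5938,.1059,0])
def pose(x,z,t,flip,y=0,yaw=0):
    t=np.radians(t); c,s=np.cos(np.radians(yaw)),np.sin(np.radians(yaw)); X=c*ex+s*ey; Y=-s*ex+c*ey
    zt=np.sin(t)*X-np.cos(t)*up; xt=np.cos(t)*X+np.sin(t)*up; yt=-Y
    if flip: xt,yt=-xt,-yt
    return O+x/1000*ex+y/1000*ey+z/1000*up, R.from_matrix(np.c_[xt,yt,zt])
def ik(P,p,T,q0,n=30,seed=0):
    rng=np.random.default_rng(seed); out=[]
    for k in range(n):
        s0=np.clip(q0,lo+.01,hi-.01) if k==0 else rng.uniform(lo,hi)
        def f(q):
            a,b=fk(q,sg,P); return np.r_[(a-p)*10,(T.inv()*b).as_rotvec()]
        s=least_squares(f,s0,bounds=(lo,hi),max_nfev=100)
        if s.cost<1e-6: out.append(s.x)
    return out
E
python3 - <<'E'
from ik import *
for L3 in (.2,.28):
    P,c=fitL3(L3); print(L3,c,P.round(3))
    for nm,x,z in (("lock",-104,110),("grab",-124,107),("pre",-170,173)):
      for flip in (0,1):
        for t in (0,20,35,50):
            o=ik(P,*pose(x,z,t,flip),np.array([-.07,.48,-.25,1.67,.13,1.0,-1.45+flip*3.14]),n=12)
            # margin measure
            b=max(o,key=lambda q:np.min(np.minimum(q-lo,hi-q)),default=None)
            print(nm,flip,t,len(o),None if b is None else (b.round(2).tolist(),np.min(np.minimum(b-lo,hi-b)).round(2)))
E
```

```text
0.2 0.14876102500773453 [ 0.306  0.049  0.551 -0.016  0.369  0.2    0.039  1.574]
lock 0 0 3 ([-0.06, 0.88, -0.15, 2.01, 0.42, 0.28, -1.64], np.float64(0.24))
lock 0 20 2 ([0.12, 0.96, -0.37, 2.37, 2.81, 0.5, 2.33], np.float64(0.19))
lock 0 35 1 ([-0.49, 1.43, 1.18, 2.38, 4.11, 1.67, 0.88], np.float64(0.03))
lock 0 50 1 ([0.12, 1.24, -0.17, 2.52, 3.45, 1.37, 2.01], np.float64(0.04))
lock 1 0 3 ([-0.07, 0.88, -0.12, 2.0, 0.34, 0.28, 1.59], np.float64(0.24))
lock 1 20 2 ([0.18, 0.99, -0.53, 2.35, 2.55, 0.55, -0.57], np.float64(0.21))
lock 1 35 1 ([-0.23, 1.12, 0.51, 2.44, 3.86, 1.16, -1.77], np.float64(0.12))
lock 1 50 1 ([0.45, 1.48, -1.02, 2.51, 2.88, 1.36, -0.34], np.float64(0.05))
grab 0 0 5 ([0.09, 0.92, -0.46, 2.11, 1.17, 0.39, -2.42], np.float64(0.24))
grab 0 20 1 ([-0.31, 1.05, 0.64, 2.37, 4.13, 0.86, 1.1], np.float64(0.01))
grab 0 35 0 None
grab 0 50 2 ([-0.01, 1.29, 0.19, 2.55, 3.66, 1.56, 1.78], np.float64(0.01))
grab 1 0 3 ([0.26, 1.04, -0.81, 2.13, 1.39, 0.69, 0.5], np.float64(0.43))
grab 1 20 2 ([0.37, 1.17, -0.97, 2.36, 2.16, 0.87, -0.14], np.float64(0.2))
grab 1 35 0 No
[... 1030 characters left out ...]
20 2 ([0.0, 1.0, 0.03, 2.5, 3.44, 0.69, 1.82], np.float64(0.06))
grab 0 35 1 ([-0.3, 1.51, 1.03, 2.56, 4.09, 1.81, 1.25], np.float64(0.0))
grab 0 50 0 None
grab 1 0 3 ([0.23, 1.01, -0.75, 2.13, 1.37, 0.63, 0.51], np.float64(0.43))
grab 1 20 2 ([0.48, 1.45, -1.34, 2.41, 2.02, 1.3, 0.04], np.float64(0.13))
grab 1 35 1 ([-0.3, 1.51, 1.03, 2.56, 4.09, 1.81, -1.9], np.float64(0.0))
grab 1 50 0 None
pre 0 0 6 ([0.14, 0.76, -0.49, 2.19, 0.94, 0.41, -2.21], np.float64(0.37))
pre 0 20 0 None
pre 0 35 0 None
pre 0 50 0 None
pre 1 0 5 ([0.11, 0.74, -0.41, 2.18, 0.84, 0.37, 1.05], np.float64(0.33))
pre 1 20 2 ([0.43, 1.02, -1.04, 2.56, 2.14, 0.87, -0.26], np.float64(0.0))
pre 1 35 0 None
pre 1 50 0 None
```

Call:
play_rows:
  translation:
    - [0.03,0,-0.05]
    - [0.03,0,-0.05]
    - [0.03,0,-0.05]
    - [0,0,0]
    - [0,0,0]
    - [0,0,0]
    - [0,0,0]
    - [0,0,0]
    - [0,0,0]
    - [0,0,0]
    - [0,0,0]
    - [0,0,0]
    - [0,0,0]
    - [0,0,0]
    - [0,0,0]
    - [0,0,0]
    - [0,0,0]
    - [0,0,0]
    - [0,0,0]
    - [0,0,0]
  delta_rot:
    - [0,0,0]
    - [0,0,0]
    - [0,0,0]
    - [0,0,-10.6]
    - [0,0,-10.6]
    - [0,0,-10.6]
    - [0,0,-10.6]
    - [0,0,-10.6]
    - [0,0,-10.6]
    - [0,0,-10.6]
    - [0,0,-10.6]
    - [0,0,-10.6]
    - [0,0,-10.6]
    - [0,0,-10.6]
    - [0,0,-10.6]
    - [0,0,-10.6]
    - [0,0,-10.6]
    - [0,0,-10.6]
    - [0,0,-10.6]
    - [0,0,-10.6]
  grip: [0.5,0.5,0.5,0.5,0.5,0.5,0.5,0.5,0.5,0.5,0.5,0.5,0.5,0.5,0.5,0.5,0.5,0.5,0.5,0.5]

```text
clock: 11.2
tool_pos: [0.4961, 0.0537, 0.3]
eef_rot: [-0.276, 0.961, 0.02, 0.003]
contact_force: [-0.4, 0.2, 0.2]
opening: 0.749
finger_force: 0.0
```

```bash
python3 - <<'E'
from h import *
p,q=st(); s=r.get_state(); print(s["clock"],s["q"].tolist(),p.tolist(),q.as_quat().tolist(),can(p+.05*q.apply([1,0,0])))
E
```

```text
tcp [-110.8   -0.3  300. ] tilt 0.9 tip [-109.8    2.2  236. ] grasp [-110.1    1.4  255. ] xlat -0.07 0.039
11.2 [0.5589587693727406, 0.9261030471056462, -1.4440001616593505, 1.9128816127865473, 0.9596926503069932, 1.2324589529226424, 0.9164599470208662] [0.4960772143565555, 0.05366068372613686, 0.29996907981400794] [-0.27558585360114884, 0.9610520677767791, 0.020499352869610146, 0.003337191758161052] [-160.65067287   -3.78821508  299.08342514]
```

```bash
cat >> h.py <<'E'
def go(x,z,t,n,y=0,start=None):
    """rows from current (or start) TCP pose to canister-frame x,z (mm), tilt t deg, flipped tool"""
    p,q=start or tcp(); tr=np.radians(t); up=np.array([0,0,1.])
    zt=np.sin(tr)*ex-np.cos(tr)*up; T=R.from_matrix(np.c_[-(np.cos(tr)*ex+np.sin(tr)*up),ey,zt]); g=world(x,z,y)
    dr=(q.inv()*T).as_rotvec()/n
    for i in range(n):
        print((q.inv().apply((g-p)/n)).round(4).tolist() if i in(0,n-1) else "..",np.degrees(dr).round(2).tolist() if i==0 else "")
        q=q*R.from_rotvec(dr)
    return g,T
E
python3 - <<'E'
from h import *
st(); go(-135,208,15,4)
E
```

```text
tcp [-110.8   -0.3  300. ] tilt 0.9 tip [-109.8    2.2  236. ] grasp [-110.1    1.4  255. ] xlat -0.07 0.039
[0.0064, -0.0004, 0.0229] [0.68, -3.51, 0.93]
.. 
.. 
[0.0105, 0.0, 0.0213]
```

Call:
play_rows:
  translation:
    - [0.0065,0,0.023]
    - [0.008,0,0.0225]
    - [0.0095,0,0.022]
    - [0.0105,0,0.0215]
    - [0,0,0]
  delta_rot:
    - [0.7,-3.5,0.9]
    - [0.7,-3.5,0.9]
    - [0.7,-3.5,0.9]
    - [0.7,-3.5,0.9]
    - [0,0,0]
  grip: [0.5,0.5,0.5,0.5,0.5]

```text
clock: 11.82
tool_pos: [0.4719, 0.0416, 0.2063]
eef_rot: [-0.239, 0.963, 0.03, 0.124]
contact_force: [0.4, 0.9, 0.2]
opening: 0.752
finger_force: 0.0
```

```bash
python3 - <<'E'
from h import *
p,q=st(); s=r.get_state(); print(s["clock"],s["q"].tolist(),p.tolist(),q.as_quat().tolist())
go(-112,121,15,5)
E
```

```text
tcp [-137.8    0.4  206.3] tilt 14.6 tip [-121.6    0.2  144.4] grasp [-126.4    0.2  162.8] xlat 0.001 -0.003
11.825 [0.5758968497284733, 0.98980983134607, -1.3209449146525853, 2.252000536394654, 1.4947239551856955, 0.9242074870909504, 0.3990642377895472] [0.4719043890530689, 0.04156605387270565, 0.20633287626863533] [-0.23888002441828363, 0.9626522962108185, 0.02957701072451454, 0.1239439025146485]
[-0.0007, -0.0, 0.0178] [-0.03, -0.07, -0.02]
.. 
.. 
.. 
[-0.0006, -0.0001, 0.0178]
```

Call:
play_rows:
  translation:
    - [-0.0007,0,0.018]
    - [-0.0007,0,0.018]
    - [-0.0007,0,0.018]
    - [-0.0007,0,0.018]
    - [-0.0007,0,0.018]
    - [0,0,0]
  delta_rot:
    - [0,0,0]
    - [0,0,0]
    - [0,0,0]
    - [0,0,0]
    - [0,0,0]
    - [0,0,0]
  grip: [0.5,0.5,0.5,0.5,0.5,0.5]

```text
clock: 12.58
tool_pos: [0.4984, 0.055, 0.1221]
eef_rot: [-0.237, 0.963, 0.031, 0.127]
contact_force: [0.0, -0.4, -0.9]
opening: 0.747
finger_force: 0.0
```

```bash
python3 - <<'E'
from h import *
p,q=st(); s=r.get_state(); print(s["clock"],s["q"].round(2).tolist(),s["contact_force"].round(1))
a=r.snapshot("scene")[200:300,210:310]; b=r.snapshot("wrist"); np.savez("w4.npz",*[cal("wrist")[0],cal("wrist")[1]])
cv2.imwrite("pics/c4.png",np.hstack([cv2.resize(a,(400,400),interpolation=cv2.INTER_CUBIC),cv2.resize(b[:400,80:480],(400,400))]))
c=cal("wrist"); print([proj(tabp(x),c).round(0).tolist() for x in (.9,1,1.1)])
E
```

```text
tcp [-108.1   -0.2  122.1] tilt 15.0 tip [-91.6  -0.4  60.3] grasp [-96.5  -0.3  78.6] xlat 0.005 -0.003
12.575 [0.5, 1.17, -1.22, 2.22, 1.72, 0.97, 0.29] [ 0.  -0.4 -0.9]
[[[285.0, 264.0]], [[285.0, 262.0]], [[285.0, 262.0]]]
```

View pics/c4.png

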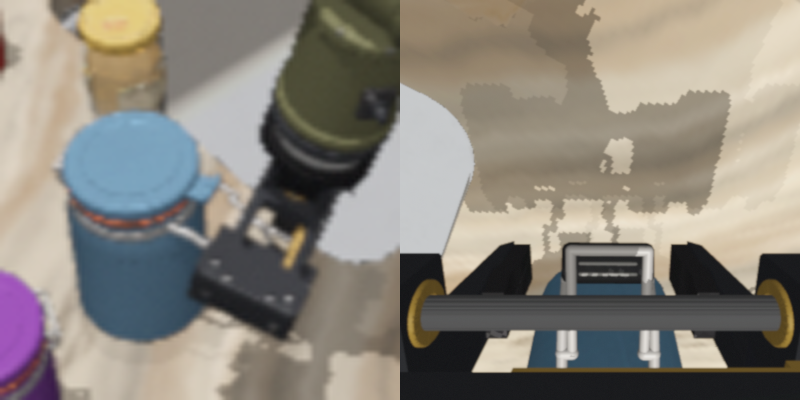

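Call:
play_rows:
  translation:
    - [0,0,0]
    - [0,0,0]
    - [0,0,0]
    - [0,0,0]
  delta_rot:
    - [0,0,0]
    - [0,0,0]
    - [0,0,0]
    - [0,0,0]
  grip: [-0.2,-0.2,-0.2,-0.2]
  squeeze: 12

```text
clock: 13.18
tool_pos: [0.4972, 0.0553, 0.123]
eef_rot: [-0.237, 0.962, 0.033, 0.128]
contact_force: [-2.2, 4.4, 1.6]
opening: 0.466
finger_force: 12.0
```

Call:
play_rows:
  translation:
    - [0.0022,0,-0.0045]
    - [0.0022,0,-0.0045]
    - [0.0013,0,-0.0049]
    - [0.0013,0,-0.0049]
    - [0.0003,0,-0.005]
    - [0.0003,0,-0.005]
    - [-0.0007,0,-0.005]
    - [-0.0007,0,-0.005]
    - [-0.0017,0,-0.0048]
    - [-0.0017,0,-0.0048]
    - [-0.0011,0,-0.0022]
    - [-0.0011,0,-0.0022]
    - [0,0,0]
  delta_rot:
    - [0,0,0]
    - [0,0,0]
    - [0,0,0]
    - [0,0,0]
    - [0,0,0]
    - [0,0,0]
    - [0,0,0]
    - [0,0,0]
    - [0,0,0]
    - [0,0,0]
    - [0,0,0]
    - [0,0,0]
    - [0,0,0]
  grip: [-0.2,-0.2,-0.2,-0.2,-0.2,-0.2,-0.2,-0.2,-0.2,-0.2,-0.2,-0.2,-0.2]

```text
clock: 14.8
tool_pos: [0.4856, 0.0477, 0.1738]
eef_rot: [-0.236, 0.963, 0.031, 0.129]
contact_force: [4.1, 0.9, -2.2]
opening: 0.462
finger_force: 12.0
```

```bash
python3 - <<'E'
from h import *
p,q=st(); s=r.get_state(); print(s["clock"],s["q"].round(2).tolist(),s["contact_force"].round(1),s["opening"])
r.snapshot("scene")
for cam in ("scene","top"):
    if cam=="top": r.snapshot("top")
    for t in ("lever_tab","bail_bar","lid_catch"):
        for d in r.look_for(cam,t): print(cam,t,can(d["point"]).round(0),round(d["confidence"],2))
E
```

```text
tcp [-122.9   -0.6  173.8] tilt 15.2 tip [-106.1   -0.7  112. ] grasp [-111.1   -0.7  130.4] xlat 0.007 -0.002
14.8 [0.54, 1.06, -1.28, 2.24, 1.6, 0.94, 0.34] [ 4.1  0.9 -2.2] 0.46182496519535954
scene lever_tab [ 72. 202.  82.] 0.63
scene lever_tab [195. 115.  78.] 0.35
scene bail_bar [-17.  27. 118.] 0.68
scene lid_catch [ -6.   5. 144.] 0.88
scene lid_catch [ 29. 165. 148.] 0.87
top bail_bar [-23.  18. 142.] 0.61
top lid_catch [ -4.   2. 142.] 0.9
top lid_catch [ 36. 165. 143.] 0.65
```

Call:
play_rows:
  translation:
    - [0,0,0]
    - [0,0,0]
    - [0,0,-0.005]
    - [0,0,-0.02]
    - [0,0,-0.025]
    - [0,0,-0.025]
    - [0.006,0,0]
    - [0.006,0,0]
    - [0,0,0]
  delta_rot:
    - [0,0,0]
    - [0,0,0]
    - [0,0,0]
    - [0,0,0]
    - [0,0,0]
    - [0,0,0]
    - [0,0,0]
    - [0,0,0]
    - [0,0,0]
  grip: [0.1,0.5,0.5,0.5,0.5,-1,-1,-1,-1]

```text
clock: 16.32
tool_pos: [0.4564, 0.0327, 0.2417]
eef_rot: [-0.237, 0.963, 0.032, 0.127]
contact_force: [0.5, -0.5, -0.3]
opening: 0.321
finger_force: 0.0
```

```bash
python3 - <<'E'
from h import *
p,q=st(); s=r.get_state(); print(s["clock"],s["q"].round(2).tolist(),s["contact_force"].round(1),s["opening"])
go(-147,193.5,15,4)
a=r.snapshot("scene")[200:300,210:310]; b=r.snapshot("wrist"); t=r.snapshot("top")[195:285,220:310]
z=lambda i,w: cv2.resize(i,(w,w),interpolation=cv2.INTER_CUBIC)
cv2.imwrite("pics/c5.png",np.hstack([z(a,400),z(b[:400,80:480],400)]))
c=cal("wrist")
print([proj(tabp(x),c).round(0).tolist() for x in (1.8,2,2.2)], proj(world(-107,145),c), proj(world(-107,145),cal("scene")))
E
```

```text
tcp [-1.556e+02 -2.000e-01  2.417e+02] tilt 15.0 tip [-139.    -0.2  179.9] grasp [-143.9   -0.2  198.2] xlat 0.006 -0.001
16.325 [0.63, 0.91, -1.37, 2.27, 1.4, 0.9, 0.46] [ 0.5 -0.5 -0.3] 0.3205805788791931
[0.001, 0.0, 0.0122] [-0.01, 0.01, -0.08]
.. 
.. 
[0.001, 0.0, 0.0122] 
[[[283.0, 220.0]], [[283.0, 230.0]], [[283.0, 242.0]]] [[283.38938166 263.25010024]] [[279.20031941 249.17923155]]
```

View pics/c5.png

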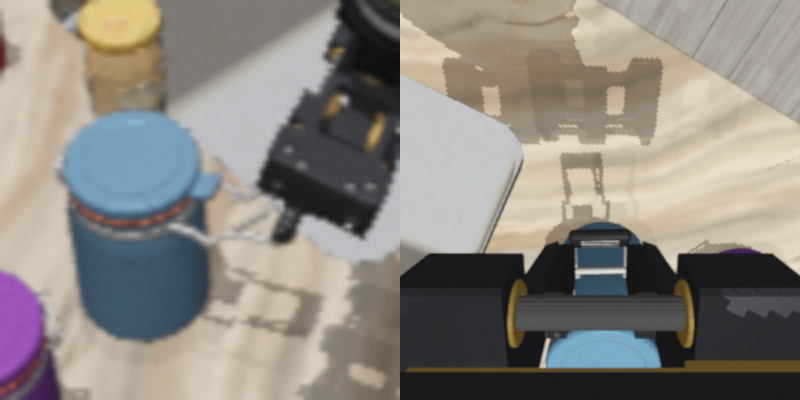

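Call:
play_rows:
  translation:
    - [0,0,0]
    - [0,0,0]
    - [0.001,0,0.0122]
    - [0.001,0,0.0122]
    - [0.001,0,0.0122]
    - [0.001,0,0.0122]
    - [0,0,0]
  delta_rot:
    - [0,0,0]
    - [0,0,0]
    - [0,0,0]
    - [0,0,0]
    - [0,0,0]
    - [0,0,0]
    - [0,0,0]
  grip: [-1,-1,-1,-1,-1,-1,-1]

```text
clock: 17.35
tool_pos: [0.465, 0.0374, 0.194]
eef_rot: [-0.237, 0.963, 0.032, 0.127]
contact_force: [0.2, 0.2, 1.4]
opening: 0.005
finger_force: 0.0
```

```bash
python3 - <<'E'
from h import *
s=st(); print(r.get_state()["opening"],r.get_state()["contact_force"])
for (x,z,n) in ((-105,137,3),(-85,147,4),(-62,151,4)):
    s=go(x-25.3,z+59.5,15,n,start=s)
E
```

```text
tcp [-145.9   -0.   194. ] tilt 15.1 tip [-1.292e+02 -1.000e-01  1.322e+02] grasp [-1.341e+02 -1.000e-01  1.505e+02] xlat 0.006 -0.001
0.005104312416403279 [0.20036688 0.17547554 1.44787375]
[-0.0052, 0.0, 0.0005] [-0.01, 0.03, -0.12]
.. 
[-0.0052, 0.0, 0.0005] 
[-0.0055, 0.0, -0.0011] [0.0, 0.0, 0.0]
.. 
.. 
[-0.0055, 0.0, -0.0011] 
[-0.0058, 0.0, 0.0005] [0.0, 0.0, 0.0]
.. 
.. 
[-0.0058, 0.0, 0.0005]
```

Call:
play_rows:
  translation:
    - [-0.0052,0,0]
    - [-0.0052,0,0]
    - [-0.0052,0,0]
    - [-0.0055,0,-0.001]
    - [-0.0055,0,-0.001]
    - [-0.0055,0,-0.001]
    - [-0.0055,0,-0.001]
    - [-0.0058,0,0.0005]
    - [-0.0058,0,0.0005]
    - [-0.0058,0,0.0005]
    - [-0.0058,0,0.0005]
    - [0,0,0]
  delta_rot:
    - [0,0,0]
    - [0,0,0]
    - [0,0,0]
    - [0,0,0]
    - [0,0,0]
    - [0,0,0]
    - [0,0,0]
    - [0,0,0]
    - [0,0,0]
    - [0,0,0]
    - [0,0,0]
    - [0,0,0]
  grip: [-1,-1,-1,-1,-1,-1,-1,-1,-1,-1,-1,-1]

```text
clock: 18.85
tool_pos: [0.5171, 0.0646, 0.2125]
eef_rot: [-0.236, 0.963, 0.032, 0.128]
contact_force: [0.4, 0.3, -0.3]
opening: 0.005
finger_force: 0.0
```

```bash
python3 - <<'E'
from h import *
st(); s=r.get_state(); print(s["contact_force"],s["clock"])
w=r.snapshot("wrist"); a=r.snapshot("scene")
c=cal("wrist"); s=cal("scene")
for nm,P in (("bar on lid",world(-50,147)),("bar orig",world(-107,147)),("tab",tabp(2.05))): print(nm,proj(P,c).round(0),proj(P,s).round(0))
cv2.imwrite("pics/w6.png",w); cv2.imwrite("pics/s6.png",a)
for cam in("wrist","scene"):
    for t in ("bail_bar","lever_tab"):
        for d in r.look_for(cam,t): print(cam,t,can(d["point"]).round(0),round(d["confidence"],2))
z=lambda i,w,h: cv2.resize(i,(w,h),interpolation=cv2.INTER_CUBIC)
cv2.imwrite("pics/c6.png",np.hstack([z(a[205:285,225:305],400,400),z(w[180:380,180:380],400,400)]))
E
```

```text
tcp [-87.   -0.5 212.5] tilt 15.2 tip [-70.3  -0.6 150.8] grasp [-75.3  -0.5 169.1] xlat 0.006 -0.001
[ 0.38601317  0.3292956  -0.29219774] 18.85
bar on lid [[285. 289.]] [[259. 243.]]
bar orig [[285. 191.]] [[279. 249.]]
tab [[284. 155.]] [[281. 256.]]
wrist bail_bar [-66.   5. 120.] 0.6
wrist lever_tab [-110.   -2.  124.] 0.64
wrist lever_tab [ 10.  -5. 144.] 0.35
scene bail_bar [244. 203.  56.] 0.55
scene lever_tab [ 71. 203.  79.] 0.64
scene lever_tab [-110.    4.  127.] 0.44
```

View pics/c6.png

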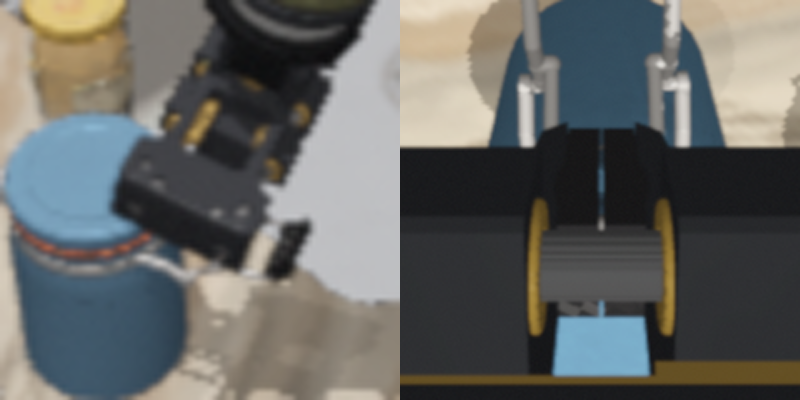

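Call:
play_rows:
  translation:
    - [0.006,0,-0.002]
    - [0.012,0,-0.002]
    - [0.015,0,0]
    - [0.016,0,0]
    - [0,0,0]
  delta_rot:
    - [0,0,0]
    - [0,0,0]
    - [0,0,0]
    - [0,0,0]
    - [0,0,0]
  grip: [-1,-1,-1,-1,-1]

```text
clock: 19.77
tool_pos: [0.4724, 0.0409, 0.203]
eef_rot: [-0.237, 0.963, 0.031, 0.127]
contact_force: [0.0, 0.3, -1.0]
opening: 0.004
finger_force: 0.0
```

```bash
python3 - <<'E'
from h import *
st(); s=r.get_state(); print(s["contact_force"],s["clock"])
before={"scene":cv2.imread("pics/s6.png")}
c={n:cal(n) for n in ("wrist","scene","top")}
im={n:r.snapshot(n) for n in c}
for n in c: cv2.imwrite(f"pics/{n}7.png",im[n])
for nm,P in (("bar on lid",world(-47,147)),("bar orig",world(-107,147)),("tab",tabp(2.05))): print(nm,[proj(P,k).round(0)[0].tolist() for k in c.values()])
for cam in c:
    for t in ("bail_bar","lever_tab"):
        for d in r.look_for(cam,t): print(cam,t,can(d["point"]).round(0),round(d["confidence"],2),proj(d["point"],c[cam]).round(0)[0])
# profile across the wire in scene: column of lid front pixels vs. the first closed-lid state
k=c["scene"]
g=cv2.cvtColor(im["scene"],cv2.COLOR_BGR2HSV)
for nm,f in (("x",None),):
    for x in range(-120,-20,5):
        u,v=proj(world(x,150 if x>-60 else 147),k)[0]; print(x,im["scene"][int(round(v)),int(round(u))].tolist(),end=" ")
E
```

```text
tcp [-137.7   -0.5  203. ] tilt 15.0 tip [-121.1   -0.6  141.2] grasp [-126.    -0.5  159.5] xlat 0.005 -0.002
[ 0.0416647   0.26764064 -0.97194022] 19.775
bar on lid [[285.0, 369.0], [258.0, 243.0], [260.0, 236.0]]
bar orig [[285.0, 292.0], [279.0, 249.0], [276.0, 246.0]]
tab [[284.0, 248.0], [281.0, 256.0], [278.0, 250.0]]
wrist bail_bar [-49.  -5. 144.] 0.66 [276. 363.]
wrist lever_tab [-59. -12. 142.] 0.74 [264. 349.]
wrist lever_tab [-51.  -3. 137.] 0.38 [281. 349.]
scene lever_tab [ 73. 203.  77.] 0.46 [182. 307.]
top lever_tab [ 66. 205.  82.] 0.55 [194. 278.]
-120 [71, 67, 66] -115 [71, 66, 65] -110 [71, 67, 66] -105 [72, 67, 66] -100 [72, 68, 67] -95 [80, 77, 76] -90 [82, 80, 79] -85 [73, 68, 68] -80 [124, 131, 139] -75 [158, 171, 183] -70 [155, 159, 163] -65 [168, 147, 118] -60 [179, 156, 124] -55 [179, 166, 148] -50 [177, 178, 179] -45 [186, 165, 135] -40 [184, 158, 119] -35 [187, 160, 122] -30 [189, 163, 123] -25 [188, 162, 123]
```

```bash
python3 - <<'E'
from h import *
s=st()
def C(cx,cz,t): 
    t_=np.radians(t); X=np.array([np.cos(t_),np.sin(t_)]); Z=np.array([np.sin(t_),-np.cos(t_)]); return np.array([cx,cz])-9*X-64*Z
for cx,cz,t,n in ((-111,128,15,2),(-114.4,106.4,15,4),(-111.9,91.6,15,3),(-105.2,78.1,17,3),(-94.8,67.2,19,3),(-81.7,59.9,22,3),(-72,57.3,25,3),(-67,56.7,25,2)):
    print(cx,cz,t); s=go(*C(cx,cz,t),t,n,start=s)
E
```

```text
tcp [-1.356e+02 -2.000e-01  2.036e+02] tilt 15.2 tip [-118.8   -0.3  141.8] grasp [-123.8   -0.3  160.1] xlat 0.006 -0.001
-111 128 15
[0.0024, 0.0001, 0.0077] [-0.04, 0.09, -0.18]
[0.0024, 0.0001, 0.0077] 
-114.4 106.4 15
[0.0022, 0.0, 0.005] [0.0, 0.0, 0.0]
.. 
.. 
[0.0022, 0.0, 0.005] 
-111.9 91.6 15
[0.0005, -0.0, 0.005] [0.0, 0.0, 0.0]
.. 
[0.0005, -0.0, 0.005] 
-105.2 78.1 17
[-0.0002, -0.0, 0.005] [-0.0, -0.67, 0.0]
.. 
[-0.0001, -0.0, 0.005] 
-94.8 67.2 19
[-0.0015, 0.0, 0.0046] [0.0, -0.67, 0.0]
.. 
[-0.0014, 0.0, 0.0046] 
-81.7 59.9 22
[-0.0022, 0.0, 0.0039] [-0.0, -1.0, -0.0]
.. 
[-0.0021, 0.0, 0.004] 
-72 57.3 25
[-0.0016, -0.0, 0.0022] [0.0, -1.0, -0.0]
.. 
[-0.0015, -0.0, 0.0023] 
-67 56.7 25
[-0.0021, -0.0, 0.0013] [0.0, 0.0, 0.0]
[-0.0021, -0.0, 0.0013]
```

Call:
play_rows:
  translation:
    - [0.0024,0,0.0077]
    - [0.0024,0,0.0077]
    - [0.0022,0,0.005]
    - [0.0022,0,0.005]
    - [0.0022,0,0.005]
    - [0.0022,0,0.005]
    - [0.0005,0,0.005]
    - [0.0005,0,0.005]
    - [0.0005,0,0.005]
    - [-0.0002,0,0.005]
    - [-0.0002,0,0.005]
    - [-0.0001,0,0.005]
    - [0,0,0]
  delta_rot:
    - [0,0,0]
    - [0,0,0]
    - [0,0,0]
    - [0,0,0]
    - [0,0,0]
    - [0,0,0]
    - [0,0,0]
    - [0,0,0]
    - [0,0,0]
    - [0,-0.7,0]
    - [0,-0.7,0]
    - [0,-0.6,0]
    - [0,0,0]
  grip: [-1,-1,-1,-1,-1,-1,-1,-1,-1,-1,-1,-1,-1]

```text
clock: 21.85
tool_pos: [0.4768, 0.0436, 0.1364]
eef_rot: [-0.236, 0.96, 0.036, 0.145]
contact_force: [0.5, -0.4, 1.3]
opening: 0.005
finger_force: 0.7
```

```bash
cat > chk.py <<'E'
from h import *
st(); s=r.get_state(); print(s["contact_force"].round(1),s["clock"],s["q"].round(2).tolist())
c={n:cal(n) for n in ("wrist","scene","top")}
im={n:r.snapshot(n) for n in c}
for cam in c:
    for t in ("bail_bar","lever_tab"):
        for d in r.look_for(cam,t): print(cam,t,can(d["point"]).round(0),round(d["confidence"],2),proj(d["point"],c[cam]).round(0)[0])
for n in ("scene","top"):
    k=c[n]; print(n,[(x,im[n][tuple(np.round(proj(world(x,z),k)[0][::-1]).astype(int))].tolist()) for x,z in ((-30,144),(-40,144),(-44,144),(-48,141),(-51,139),(-54,139),(-57,142),(-59,140))])
E
python3 chk.py
```

```text
tcp [-132.5   -0.2  136.4] tilt 17.2 tip [-113.6   -0.2   75.2] grasp [-119.2   -0.2   93.4] xlat 0.006 -0.001
[ 0.5 -0.4  1.3] 21.85 [0.54, 1.14, -1.25, 2.31, 1.78, 0.96, 0.21]
scene bail_bar [ 66. 204. 124.] 0.6 [181. 297.]
scene lever_tab [ 75. 201.  81.] 0.71 [182. 305.]
scene lever_tab [-67.   7. 113.] 0.66 [264. 255.]
top lever_tab [ 64. 204.  79.] 0.5 [194. 278.]
scene [(-30, [189, 163, 124]), (-40, [188, 162, 123]), (-44, [187, 161, 122]), (-48, [156, 132, 98]), (-51, [166, 143, 107]), (-54, [185, 163, 134]), (-57, [189, 179, 169]), (-59, [177, 165, 152])]
top [(-30, [204, 166, 110]), (-40, [202, 164, 113]), (-44, [208, 167, 116]), (-48, [170, 139, 94]), (-51, [139, 111, 76]), (-54, [201, 163, 110]), (-57, [226, 225, 220]), (-59, [158, 161, 160])]
```

```bash
python3 - <<'E'
from h import *
for n in ("scene","top"):
    k=cal(n); a=cv2.imread(f"pics/{n}7.png"); b=r.snapshot(n); cv2.imwrite(f"pics/{n}8.png",b)
    for y in (-8,0,8):
        xs=np.arange(-74,-40,2.)
        uv=np.array([proj(world(x,142,y),k)[0] for x in xs],np.float32)
        f=lambda im: cv2.remap(im,uv[None,:,0],uv[None,:,1],cv2.INTER_LINEAR)[0].astype(int)
        A,B=f(a),f(b); print(n,y,"R-B old",(A[:,2]-A[:,0]).tolist()); print("   new",(B[:,2]-B[:,0]).tolist())
print(xs)
E
```

```text
scene -8 R-B old [24, 29, 27, 20, 9, -9, -27, -25, -15, -9, -2, 5, 11, 5, -8, -28, -52]
   new [30, 36, 39, 31, 13, -14, -31, -22, -4, 3, 4, 3, 2, -26, -49, -63, -65]
scene 0 R-B old [12, 12, 12, 8, -10, -37, -60, -64, -64, -63, -61, -47, -25, -6, -14, -33, -54]
   new [17, 16, 14, 8, -11, -37, -45, -24, -13, -23, -46, -57, -58, -59, -61, -64, -65]
scene 8 R-B old [42, 43, 43, 36, 9, -29, -59, -63, -64, -63, -58, -41, -19, -1, -11, -33, -54]
   new [41, 44, 43, 35, 5, -29, -47, -21, -15, -26, -50, -58, -58, -56, -60, -64, -65]
top -8 R-B old [13, 15, 16, 17, -1, -24, -36, -24, -23, -23, -24, -14, -2, -14, -52, -80, -91]
   new [7, 10, 10, 7, -8, -24, -16, -8, -10, -20, -34, -33, -29, -44, -75, -88, -91]
top 0 R-B old [39, 37, 33, 17, -23, -62, -91, -85, -87, -88, -77, -42, -9, -13, -42, -83, -92]
   new [36, 36, 34, 12, -35, -66, -70, -23, -7, -60, -88, -74, -65, -75, -85, -89, -90]
top 8 R-B old [28, 6, -9, -26, -50, -79, -89, -87, -90, -91, -74, -43, -13, -14, -55, -93, -92]
   new [28, 7, -8, -26, -51, -75, -55, -10, -29, -74, -81, -75, -61, -67, -85, -93, -94]
[-74. -72. -70. -68. -66. -64. -62. -60. -58. -56. -54. -52. -50. -48.
 -46. -44. -42.]
```

Call:
play_rows:
  translation:
    - [-0.0015,0,0.0046]
    - [-0.0015,0,0.0046]
    - [-0.0015,0,0.0046]
  delta_rot:
    - [0,-0.7,0]
    - [0,-0.7,0]
    - [0,-0.7,0]
  grip: [-1,-1,-1]

```text
clock: 22.78
tool_pos: [0.4842, 0.0476, 0.1247]
eef_rot: [-0.236, 0.957, 0.04, 0.163]
contact_force: [-2.3, -0.9, 7.7]
opening: 0.004
finger_force: 3.3
```

```bash
python3 - <<'E'
from h import *
s=st(); print(r.get_state()["contact_force"])
def C(cx,cz,t): 
    t_=np.radians(t); X=np.array([np.cos(t_),np.sin(t_)]); Z=np.array([np.sin(t_),-np.cos(t_)]); return np.array([cx,cz])-9*X-64*Z
for cx,cz,t,n in ((-81.7,59.9,22,3),(-72,57.3,25,3),(-67,56.7,25,2)):
    print(cx,cz,t); s=go(*C(cx,cz,t),t,n,start=s)
E
```

```text
tcp [-1.241e+02 -1.000e-01  1.247e+02] tilt 19.3 tip [-102.9   -0.2   64.3] grasp [-1.092e+02 -1.000e-01  8.230e+01] xlat 0.006 -0.001
[-2.34026836 -0.89845926  7.68744037]
-81.7 59.9 22
[-0.0022, 0.0, 0.0039] [-0.03, -0.89, -0.1]
.. 
[-0.0021, 0.0, 0.004] 
-72 57.3 25
[-0.0016, -0.0, 0.0022] [0.0, -1.0, -0.0]
.. 
[-0.0015, -0.0, 0.0023] 
-67 56.7 25
[-0.0021, -0.0, 0.0013] [0.0, 0.0, 0.0]
[-0.0021, -0.0, 0.0013]
```

Call:
play_rows:
  translation:
    - [-0.0022,0,0.004]
    - [-0.0022,0,0.004]
    - [-0.0022,0,0.004]
    - [-0.0016,0,0.0023]
  delta_rot:
    - [0,-0.9,0]
    - [0,-0.9,0]
    - [0,-0.9,0]
    - [0,-1,0]
  grip: [-1,-1,-1,-1]

```text
clock: 23.28
tool_pos: [0.4955, 0.0535, 0.114]
eef_rot: [-0.234, 0.952, 0.048, 0.194]
contact_force: [-1.9, -0.0, 1.5]
opening: 0.005
finger_force: 1.1
```

```bash
python3 - <<'E'
from h import *
s=st(); print(r.get_state()["contact_force"])
def C(cx,cz,t): 
    t_=np.radians(t); X=np.array([np.cos(t_),np.sin(t_)]); Z=np.array([np.sin(t_),-np.cos(t_)]); return np.array([cx,cz])-9*X-64*Z
for cx,cz,t,n in ((-72,57.3,25,3),(-66,57,26,3)):
    print(cx,cz,t); s=go(*C(cx,cz,t),t,n,start=s)
E
```

```text
tcp [-111.4   -0.2  114. ] tilt 23.0 tip [-86.4  -0.3  55.1] grasp [-93.8  -0.2  72.6] xlat 0.006 -0.002
[-1.91506585 -0.02231117  1.47725713]
-72 57.3 25
[-0.001, 0.0001, 0.0013] [-0.03, -0.67, -0.11]
.. 
[-0.0009, 0.0001, 0.0013] 
-66 57 26
[-0.0014, -0.0, 0.001] [0.0, -0.33, 0.0]
.. 
[-0.0014, -0.0, 0.001]
```

Call:
play_rows:
  translation:
    - [-0.001,0,0.0013]
    - [-0.001,0,0.0013]
    - [-0.001,0,0.0013]
    - [-0.0014,0,0.001]
    - [-0.0014,0,0.001]
    - [-0.0014,0,0.001]
    - [0,0,0]
  delta_rot:
    - [0,-0.7,0]
    - [0,-0.7,0]
    - [0,-0.7,0]
    - [0,-0.4,0]
    - [0,-0.4,0]
    - [0,-0.4,0]
    - [0,0,0]
  grip: [-1,-1,-1,-1,-1,-1,-1]

```text
clock: 24.15
tool_pos: [0.5039, 0.0576, 0.111]
eef_rot: [-0.232, 0.946, 0.054, 0.221]
contact_force: [0.1, 0.6, 0.5]
opening: 0.004
finger_force: 0.0
```

```bash
python3 - <<'E'
from h import *
st(); s=r.get_state(); print(s["contact_force"],s["clock"],s["q"].round(2))
E
```

```text
tcp [-102.    -0.5  111. ] tilt 26.3 tip [-73.7  -0.6  53.6] grasp [-82.1  -0.6  70.7] xlat 0.006 -0.003
[0.08576556 0.61208272 0.51513326] 24.15 [ 0.54  1.27 -1.26  2.33  2.06  1.05  0.08]
```

Call:
play_rows:
  translation:
    - [0.008,0,-0.004]
    - [0.008,0,-0.02]
    - [0,0,-0.03]
    - [0,0,-0.03]
    - [0,0,-0.02]
    - [0,0,0]
  delta_rot:
    - [0,0,0]
    - [0,1,0]
    - [0,3,0]
    - [0,4,0]
    - [0,4,0]
    - [0,0,0]
  grip: [-1,-1,-1,-1,-1,-1]

```text
clock: 24.9
tool_pos: [0.4554, 0.0318, 0.2009]
eef_rot: [-0.237, 0.963, 0.029, 0.122]
contact_force: [-0.1, -0.3, -0.3]
opening: 0.008
finger_force: 0.0
```

```bash
python3 chk.py; python3 - <<'E'
from h import *
for n in ("wrist","scene","top"):
    k=cal(n); im=r.snapshot(n); cv2.imwrite(f"pics/{n}9.png",im)
    print(n,{q:proj(tabp(q),k).round(0)[0].tolist() for q in (0,.3,.6,1)})
    # dark (black tab) pixels around the expected clasp region
    u,v=proj(tabp(.2),k)[0].astype(int); w=14 if n!="wrist" else 45
    g=im[v-w:v+w,u-w:u+w].max(2); ys,xs=np.nonzero(g<(70 if n!="wrist" else 60)); print("dark",len(xs),(xs.mean()+u-w,ys.mean()+v-w) if len(xs) else None)
E
```

```text
tcp [-156.9   -0.5  200.9] tilt 14.4 tip [-141.    -0.8  138.9] grasp [-145.7   -0.7  157.3] xlat 0.006 -0.004
[-0.1 -0.3 -0.3] 24.9 [0.58, 0.96, -1.28, 2.3, 1.53, 0.87, 0.35]
wrist bail_bar [-60. -14. 127.] 0.51 [263. 351.]
wrist bail_bar [-63.  -0. 138.] 0.24 [285. 363.]
wrist lever_tab [-61. -13. 123.] 0.73 [264. 345.]
scene bail_bar [194. 117.  78.] 0.73 [160. 267.]
scene bail_bar [ 68. 206. 126.] 0.49 [180. 297.]
scene lever_tab [-59.   7.  91.] 0.52 [262. 260.]
top lever_tab [ 66. 201.  79.] 0.57 [194. 277.]
top lever_tab [-55.  -2.  99.] 0.46 [263. 242.]
scene [(-30, [189, 163, 123]), (-40, [187, 161, 122]), (-44, [186, 160, 121]), (-48, [159, 135, 100]), (-51, [155, 132, 97]), (-54, [184, 159, 124]), (-57, [186, 170, 150]), (-59, [194, 185, 176])]
top [(-30, [207, 167, 114]), (-40, [202, 164, 111]), (-44, [207, 170, 114]), (-48, [181, 150, 102]), (-51, [121, 100, 68]), (-54, [204, 165, 113]), (-57, [180, 159, 128]), (-59, [224, 225, 224])]
wrist {0: [283.0, 286.0], 0.3: [283.0, 271.0], 0.6: [283.0, 260.0], 1: [283.0, 251.0]}
dark 4631 (np.float64(281.88058734614555), np.float64(274.45778449578927))
scene {0: [261.0, 265.0], 0.3: [266.0, 266.0], 0.6: [271.0, 267.0], 1: [277.0, 266.0]}
dark 22 (np.float64(266.22727272727275), np.float64(263.59090909090907))
top {0: [263.0, 247.0], 0.3: [267.0, 250.0], 0.6: [271.0, 251.0], 1: [275.0, 253.0]}
dark 45 (np.float64(263.4), np.float64(247.39999999999998))
```

Call:
play_rows:
  translation:
    - [0,0,-0.02]
    - [0,0,-0.02]
    - [0,0,0]
    - [0,0,0]
    - [0,0,0]
    - [0,0,0]
  delta_rot:
    - [0,0,0]
    - [0,0,0]
    - [0,0,0]
    - [0,0,0]
    - [0,0,0]
    - [0,0,0]
  grip: [1,1,1,1,1,1]

```text
clock: 26.25
tool_pos: [0.4459, 0.0274, 0.2376]
eef_rot: [-0.237, 0.964, 0.03, 0.12]
contact_force: [-0.0, 0.5, -0.8]
opening: 0.662
finger_force: 0.0
```

```bash
python3 - <<'E'
from h import *
st(); k=cal("wrist"); im=r.snapshot("wrist"); cv2.imwrite("pics/wrist10.png",im)
print({q:proj(tabp(q),k).round(0)[0].tolist() for q in (0,.3,.6,1)})
for nm,P in (("catch",(-54,139)),("lip",(-58.5,142)),("lugfront",(-60,131)),("lidedge",(-46,144)),("ctr",(0,144))): print(nm,proj(world(*P),k).round(1)[0])
for y in (-15,-7,0,7,13):
    out=[]
    for x in range(-70,-36,2):
        u,v=proj(world(x,142,y),k)[0].astype(np.float32); 
        px=cv2.getRectSubPix(im,(1,1),(float(u),float(v)))[0,0].astype(int); out.append((int(px[2]-px[0])))
    print(y,out)
for d in r.silhouettes("wrist","lever_tab")[:2]:
    m=d["pixels"]; ys,xs=np.nonzero(m); print("sil",d["confidence"],xs.min(),xs.max(),ys.min(),ys.max(),len(xs))
# dark column profile at tab
u0=proj(tabp(0),k)[0]; print([int(x) for x in im[200:345:4,int(u0[0])].max(1)])
E
```

```text
tcp [-167.4    0.   237.6] tilt 14.2 tip [-151.7   -0.   175.6] grasp [-156.4   -0.   194. ] xlat 0.006 -0.001
{0: [283.0, 265.0], 0.3: [283.0, 251.0], 0.6: [283.0, 240.0], 1: [283.0, 232.0]}
catch [283.5 336.7]
lip [283.5 335.9]
lugfront [283.4 322. ]
lidedge [283.6 350.1]
ctr [283.7 388.8]
-15 [-1, 0, 1, 6, 8, 25, 50, -30, -40, -41, -43, -59, -69, -73, -78, -79, -79]
-7 [0, 1, -6, -63, -43, -39, -78, -78, -56, -43, -60, -69, -73, -79, -80, -78, -79]
0 [0, 1, -7, -64, -46, -40, -79, -72, -44, -47, -63, -71, -76, -80, -79, -79, -79]
7 [0, 0, -7, -62, -36, -44, -78, -77, -56, -43, -57, -68, -74, -81, -79, -78, -77]
13 [-1, 0, 1, 5, 8, 50, 47, -37, -40, -41, -45, -61, -69, -70, -80, -78, -79]
sil 0.63 256 307 257 334 1061
[212, 205, 219, 225, 224, 175, 201, 146, 179, 138, 89, 89, 90, 90, 83, 48, 64, 31, 50, 93, 93, 93, 94, 95, 49, 65, 76, 81, 80, 87, 88, 87, 82, 204, 202, 102, 147]
```

```bash
python3 - <<'E'
from h import *
for n in ("scene","top"):
    k=cal(n); b=r.snapshot(n)
    for y in (-7,0,7):
        xs=np.arange(-74,-40,2.); uv=np.array([proj(world(x,142,y),k)[0] for x in xs],np.float32)
        B=cv2.remap(b,uv[None,:,0],uv[None,:,1],cv2.INTER_LINEAR)[0].astype(int); print(n,y,(B[:,2]-B[:,0]).tolist(),B.max(1).tolist())
    # canister moved? compare with initial image shift by base patch
    a=cv2.imread(f"pics/{n}0.png"); u,v=proj(world(0,60),k)[0].astype(int)
    T=a[v-5:v+25,u-25:u+8]; S=b[v-15:v+35,u-35:u+18]; m=cv2.matchTemplate(S,T,cv2.TM_CCOEFF_NORMED); print("shift",cv2.minMaxLoc(m)[1],np.array(cv2.minMaxLoc(m)[3])-10)
im=cv2.imread("pics/wrist10.png"); print(im[312:352:2,283].tolist())
E
```

```text
scene -7 [34, 38, 42, 41, 24, -1, -19, -7, 3, 9, 2, -3, -10, -35, -51, -63, -65] [185, 184, 184, 182, 169, 156, 171, 176, 177, 178, 172, 165, 154, 151, 163, 178, 185]
scene 0 [14, 12, 8, 3, -17, -40, -36, -23, -23, -38, -53, -58, -58, -59, -61, -64, -66] [182, 176, 165, 140, 137, 155, 176, 182, 183, 182, 180, 169, 157, 157, 170, 182, 186]
scene 7 [16, 19, 23, 19, -6, -33, -36, -23, -25, -43, -56, -58, -55, -55, -60, -64, -65] [149, 138, 134, 135, 134, 159, 178, 182, 184, 185, 177, 158, 140, 146, 165, 180, 185]
shift 0.9017212986946106 [0 0]
top -7 [20, 30, 19, 11, -20, -31, -27, -21, -24, -38, -44, -44, -40, -60, -86, -93, -95] [170, 132, 115, 110, 118, 135, 162, 184, 148, 101, 107, 110, 109, 144, 193, 206, 209]
top 0 [17, 25, 30, 4, -42, -55, -40, -27, -43, -77, -85, -70, -60, -78, -89, -92, -93] [110, 116, 124, 106, 124, 164, 191, 200, 195, 197, 195, 158, 135, 175, 200, 208, 208]
top 7 [3, 2, 0, -26, -54, -72, -53, -29, -48, -85, -87, -74, -68, -75, -88, -93, -93] [59, 69, 79, 89, 122, 188, 202, 198, 205, 206, 194, 168, 154, 168, 195, 208, 208]
shift 0.7539458274841309 [0 0]
[[80, 80, 80], [80, 80, 80], [87, 86, 87], [87, 87, 87], [87, 88, 87], [87, 87, 87], [86, 87, 86], [85, 86, 86], [82, 82, 81], [156, 136, 104], [204, 181, 141], [200, 190, 175], [201, 174, 123], [188, 161, 111], [100, 83, 55], [100, 83, 54], [146, 122, 83], [170, 143, 98], [192, 165, 115], [208, 180, 128]]
```

```bash
python3 - <<'E'
from h import *
go(-44,270,0,5)
E
```

```text
[-0.0255, 0.0002, -0.0001] [-0.0, 2.85, -0.07]
.. 
.. 
.. 
[-0.025, 0.0, -0.0052]
```

Call:
play_rows:
  translation:
    - [-0.0255,0,0]
    - [-0.0255,0,-0.0013]
    - [-0.0255,0,-0.0026]
    - [-0.025,0,-0.004]
    - [-0.025,0,-0.005]
    - [0,0,0]
    - [0,0,0]
  delta_rot:
    - [0,2.8,0]
    - [0,2.8,0]
    - [0,2.8,0]
    - [0,2.8,0]
    - [0,2.8,0]
    - [0,0,0]
    - [0,0,0]
  grip: [1,1,1,1,1,1,1]

```text
clock: 27.32
tool_pos: [0.5544, 0.084, 0.2695]
eef_rot: [-0.239, 0.971, 0.0, 0.002]
contact_force: [-0.5, 0.1, -0.3]
opening: 1.0
finger_force: 0.0
```

```bash
python3 - <<'E'
from h import *
st(); k=cal("wrist"); im=r.snapshot("wrist"); cv2.imwrite("pics/wrist11.png",im); h=cv2.cvtColor(im,cv2.COLOR_BGR2HSV)
for nm,P in (("bar(-54,136)",(-54,136)),("bar front(-62,136)",(-62,136)),("lip",(-58.5,142)),("lidedge",(-46,144)),("tab0",(-57,58)),("pivot",(-64,107))): print(nm,proj(world(*P),k).round(1)[0])
u,v=proj(world(-54,136),k)[0]; print([(int(v)+d,h[int(v)+d,int(u),1].item(),h[int(v)+d,int(u),2].item()) for d in range(-34,26,2)])
for d in (-20,-16,16,20): print("col",d,[h[int(v)+j,int(u)+d,1].item() for j in range(-34,26,2)])
s2=cv2.cvtColor(cv2.imread("pics/w2.png"),cv2.COLOR_BGR2HSV); print("w2",[(r_,s2[r_,277,1].item(),s2[r_,277,2].item()) for r_ in range(74,116,2)], [ (n,proj(world(x,z),w2()).round(1)[0][1].item()) for n,x,z in(("lip",-58.5,142),("catch",-54,137),("edge",-46,144))])
E
```

```text
tcp [-45.   -0.9 269.5] tilt 0.2 tip [-44.8  -0.9 205.5] grasp [-44.9  -0.9 224.5] xlat 0.006 -0.0
bar(-54,136) [283.9 204.6]
bar front(-62,136) [283.9 193. ]
lip [284.  200.3]
lidedge [284.1 219.5]
tab0 [283.  178.9]
pivot [283.4 181.7]
[(170, 51, 141), (172, 53, 143), (174, 50, 188), (176, 53, 159), (178, 30, 92), (180, 13, 59), (182, 8, 32), (184, 5, 55), (186, 6, 43), (188, 46, 39), (190, 118, 69), (192, 117, 74), (194, 119, 75), (196, 117, 109), (198, 115, 133), (200, 110, 116), (202, 2, 128), (204, 9, 136), (206, 53, 116), (208, 114, 132), (210, 114, 127), (212, 115, 126), (214, 116, 127), (216, 120, 89), (218, 116, 103), (220, 116, 114), (222, 118, 123), (224, 113, 126), (226, 117, 129), (228, 112, 141)]
col -20 [48, 50, 51, 24, 15, 14, 14, 11, 14, 14, 11, 12, 9, 3, 0, 3, 14, 13, 2, 115, 115, 23, 11, 19, 31, 121, 117, 118, 116, 115]
col -16 [48, 52, 53, 52, 44, 5, 0, 0, 0, 28, 114, 120, 119, 116, 117, 105, 4, 11, 5, 116, 110, 74, 49, 80, 119, 118, 115, 115, 113, 115]
col 16 [51, 54, 51, 14, 14, 11, 12, 12, 12, 7, 26, 37, 44, 72, 94, 11, 9, 9, 18, 114, 73, 8, 13, 17, 120, 112, 111, 106, 103, 103]
col 20 [51, 51, 19, 12, 13, 12, 16, 13, 13, 3, 10, 12, 12, 12, 13, 12, 8, 9, 25, 117, 104, 3, 11, 14, 49, 116, 112, 109, 104, 103]
w2 [(74, 92, 229), (76, 93, 227), (78, 99, 204), (80, 108, 163), (82, 112, 137), (84, 103, 193), (86, 94, 224), (88, 94, 225), (90, 95, 226), (92, 93, 225), (94, 93, 225), (96, 93, 225), (98, 94, 219), (100, 103, 186), (102, 99, 208), (104, 99, 186), (106, 31, 192), (108, 39, 224), (110, 37, 223), (112, 36, 224), (114, 34, 226)] [('lip', 102.6), ('catch', 96.2), ('edge', 82.9)]
```

```bash
python3 -c "
from plant import r
print(r.finish_job())"
```

```text
the job is handed in; nothing more can be done
None
```

The canister is clamped: the lid is folded shut, the bail bar sits behind the lip on the catch, and the lever has snapped flat against the canister. I confirmed this from the final wrist-camera pixels. The canister showed no shift in the scene and top images, nothing else was knowingly touched, and I handed the job in after about 27 s of robot time.

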